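Align the quarter-turn fastener and hold the access panel down

ROBOT

A 6-joint arm with a two-finger parallel gripper is mounted at the origin on the work surface. World frame = base frame: x ahead of the robot, y to its left, z up, the work surface at z = 0. Lengths are in m, angles in rad, forces in N, time in s.
With the tool pointing down it reaches from about 0.225 to 0.875 m from the base axis. Payload 3.4 kg.
Tool frame: the origin (TCP) lies at the very end of the fingers, on their centre line; the grasp point (between the pads) lies 19 mm behind it (grip_depth is the distance from the TCP to the grasp point, in m); x points along the fingers, z is the direction in which the jaws open and shut, and the axes are right-handed (so a half turn about x gives the same grasp; the last joint's range is limited). The gripper opens to 85 mm and grips with 20 to 120 N. Pads are 22 mm wide; open, the fingers measure 114 mm over their backs; the gripper's body (76 mm by 85 mm) begins 54 mm behind the grasp point. The pads swing forward as they close: fully open they stand 13 mm farther back than shut.
Start: joints at [-0.121, 0.276, 1.505, -0, 1.361, -0.121], TCP at [0.575, -0, 0.231] pointing down, gripper open.
Joint ranges: [-2.89, 2.89], [-0.75, 2.08], [0.22, 2.7], [-1.18, 4.32], [0.11, 2.71], [-2.7, 2.7]. Speed limits (rad/s): [2.57, 2.57, 3.14, 3.14, 3.14, 3.14].

INTERFACE

Orientations are given as a unit quaternion [w, x, y, z].
In Python, from rig import get_state, get_image, sign_off, grip_depth gives the robot as it stands. The module is installed in compiled form; this text tells all that it offers.
- The arm moves only by the tool arm_command, never from a script. Its argument "series" is a list of rows, each an object with "dp": the shift along the tool's x, y, z scaled (see below), a list of three; "angular": the turn, a rotation vector about the tool's x, y, z scaled (see below), a list of three; "gripper": the finger opening in mm, from 0 to 85.4. A call has exactly 8 rows; each row shifts and turns the pose as measured when the row begins, along the tool's axes as they then stand; what a row does not reach is not made up. The controller multiplies each number of a shift by 0.12 m and each number of a turn by 90 degrees. A row lasts 1/8 s, in which the tool goes at most 62.5 mm and 10.7 degrees, less where a joint would pass 70% of its speed; a pose out of reach is approached as far as the arm can. A call with a number of a shift or a turn outside -1 to 1 is refused whole. A call with a gripper value outside its range is refused whole. The fingers move at their own pace and stop on an object; "grip_force" is the grip in N (left out, the last holds). Time passes only in rows, so rows that do not move let the fingers close, or fill a call up. It gives the time, the measured TCP pose, the force and the opening at its end, in the units of the state.
- get_state(): the state, without advancing time (a new reading comes with each control period).
- get_image(name): name is "scene" or "side" or "wrist"; returns a dict with "image" (384x512x3 uint8, blue, green, red), "depth" (384x512 float32, m along the optical axis (not along the pixel's ray), 0 where there is no reading), "mtx" (3x3 intrinsics, pixels), "k1" (the pictures are not rectified: a ray, as slopes to the right and down, at radius r is drawn at 1 + k1 r^2 times it, then the intrinsics apply), "view" (4x4, takes a point from world to camera coordinates); the wrist camera has in their place "mount" (4x4, takes a point from camera to tool coordinates, whose origin is the TCP and whose axes are the tool frame's). Camera axes: x right, y up, looking along -z (the intrinsics and any distortion apply to the point x, -y, -z); pixel columns grow to the right and rows downward; lengths in m; the calibration is good to about 2 mm. A picture is of the moment at which its call begins: read the wrist's pose just before it.
- sign_off(): hands the job in, once; it reports no verdict.
The state is a dict: "clock": time; "qpos": joint angles; "qd": joint speeds; "effort": joint torques, N m; "position": TCP position; "ee_rot": TCP orientation; "contact_force": force on the tool from outside, world axes, zero at the start; "moment": the same for the moment, N m; "width": finger opening in m.
Only numpy, scipy, OpenCV 4.12 (cv2) and the standard library are available. Lean on these libraries where they do the work, as an engineer would, in place of code of your own. Each camera call takes 0.05 s, during which the arm holds its last target. There are 200 camera calls.

TASK

Lift the loose dust cap off the grinder's drive housing and leave it in the steel parts tray. Then turn the quarter-turn fastener under it until the slot along its bar lines up with the two raised ribs on the panel, and press the sprung panel fully down against its frame. Finish while holding it there, still pushing on it, and leave the oil can, cork block and wrench undisturbed.

Things in the scene. Friction and masses are not known exactly. Their poses are not given: they have to be found in the camera images.
- housing: green drive housing fixed to the bench, foot 240 x 250 mm, motor barrel (radius 36 mm, its axis 50 mm up) reaching 232 mm from the origin along the housing's +x. Origin: centre of its underside; z up. On top a square frame (165 mm wide, upper face 90 mm above the bench) and over it the aluminium access panel, both centred on the origin. Yaw -0.35 to 0.35 rad.
- panel_center (a point): centre of the panel's upper face (106 mm above the bench while raised); axes as the housing's. The panel is 160 x 160 x 6 mm. Two dark steel ribs 26 x 6 mm, 3 mm high, stand on it along the x axis, 43 to 69 mm either side of this point; the fastener sits between them, on this point. Pushing the fastener down pushes the panel too.
- panel (a joint): travel of the sprung panel, straight down: 0 = raised, standing 10 mm off the frame; 0.010 m = fully down on the frame, a hard stop. It cannot come off or tilt. Springs lift it: about 5 N starts it moving, about 15 N holds it down; let go, it rises. While the slot is out of line, the fastener's cross pin underneath stops it about 2 mm down.
- fastener (a joint): angle (rad) of the fastener's bar and slot from the housing's x axis, counter-clockwise seen from above; 0 = slot in line with the ribs. Starts 0.85 to 1.4, so turn it clockwise to 0. No stop at 0 (limits -0.6 and 1.6); within about 0.16 the panel can go down. Friction 0.06 Nm: it stays where it is left.
- fastener_top (a point): dark steel quarter-turn fastener in the middle of the panel: collar of radius 16 mm, 5 mm high, and on it an upright bar 42 x 14 mm, 22 mm high, with a 5 mm wide slot along its top. This point: centre of the bar's top, 27 mm above the panel's upper face; x along the bar and slot, z up.
- cap: loose black plastic dust cap, 60 g or so, standing over the fastener on the panel: round cup upside down, outer radius 28 mm, 36 mm high, inner radius 25 mm, with a round grip knob on top of radius 9 mm, 20 mm high (36 to 56 mm above the rim). Origin: centre of its rim (underside); z up.
- tray: square open steel tray fixed to the bench, 160 x 160 mm, 25 mm high, walls and floor 4 mm thick. Origin: centre of its underside.
- oil: bystander: grey oil can, radius 26 mm, 85 mm high, standing behind the tray. Origin: centre of its underside.
- block: bystander: cork sanding block, 110 x 60 x 35 mm, on the bench at the left. Origin: centre of its underside.
- wrench: bystander: steel wrench, 170 mm long along its x, lying on the bench at the right. Origin: middle of its underside.
There are look-alikes about, which are no part of the job. Leave any blue, pink or purple look-alike of the cap alone.

How it is judged:
On the way, in this order (a step that is already met when the one before it is completed fails the run):
1. the cap is in the tray, let go (x of cap in the frame of tray between -0.076 and 0.076 m and y of cap in the frame of tray between -0.076 and 0.076 m and z of cap in the frame of tray below 0.06 m and contact force between the fingers and cap below 0.1 N and linear speed of cap below 0.03 m/s), for 0.2 s.
2. the fastener's slot is in line with the ribs (value of joint fastener between -0.17 and 0.17 rad), for 0.2 s.
At the end, for the whole second after the job is handed in: The cap rests in the tray, let go (origin within 76 mm of the tray's centre along each side, under 60 mm above the bench); the slot is within 0.17 rad of the ribs; the fingers hold the panel or its fastener down with over 3 N, at least 8.5 mm of its 10 mm travel (all of step 1 and all of step 2 and value of joint panel above 0.0085 m and contact force between the fingers and panel above 3 N); the arm keeps its last pose, push and grip.
It fails at once if the oil can is moved by more than 30 mm (distance of oil from where it was at the start of the episode above 0.03 m).
It fails at once if the cork block is moved by more than 30 mm (distance of block from where it was at the start of the episode above 0.03 m).
It fails at once if the wrench is moved by more than 30 mm (distance of wrench from where it was at the start of the episode above 0.03 m).
It also fails if it takes over 50 s, if anything falls off the work surface, if the arm or the gripper's body presses on something with over 40 N, if the wrist force passes 120 N, or if a joint passes its speed limit or range.

## Working session

There is one attempt and no reset: what is moved stays moved. The work goes in short steps, Python scripts to look and compute and a tool call to move; the robot and the scene stay as the last step left them, time stands still between calls to the robot, and variables do not carry over. Pictures are saved under pics/ and viewed, about 8 in all and at most 12, crops included, and the job is handed in when it is done.

Besides the shell and the picture viewer there is one more tool, called in YAML: its name, and indented under it one key for each argument. arm_command: Moves the arm, as the interface text tells. Its arguments: {"type":"object","properties":{"series":{"type":"array","items":{"type":"object","properties":{"dp":{"type":"array","items":{"type":"number"}},"angular":{"type":"array","items":{"type":"number"}},"gripper":{"type":"number"}}}},"grip_force":{"type":"number"}},"required":["series"]}

```bash
mkdir -p pics; cat > h.py <<'E'
import numpy as np, cv2
from rig import get_state, get_image, grip_depth
from scipy.spatial.transform import Rotation as R
def pose():
    s=get_state(); q=s['ee_rot']; T=np.eye(4); T[:3,:3]=R.from_quat([q[1],q[2],q[3],q[0]]).as_matrix(); T[:3,3]=s['position']; return T
def grab(n):
    T=pose(); d=get_image(n)
    d['c2w']= T@np.array(d['mount']) if n=='wrist' else np.linalg.inv(np.array(d['view']))
    return d
def rays(d,px):
    px=np.asarray(px,float).reshape(-1,1,2); k=np.array([d['k1'],0,0,0,0.])
    u=cv2.undistortPoints(px,np.array(d['mtx']),k)[:,0]
    return np.c_[u[:,0],-u[:,1],-np.ones(len(u))]
def onplane(d,px,z):
    r=rays(d,px)@d['c2w'][:3,:3].T; o=d['c2w'][:3,3]
    return o+r*((z-o[2])/r[:,2])[:,None]
def cloud(d):
    h,w=d['depth'].shape; v,u=np.mgrid[:h,:w]
    r=rays(d,np.stack([u.ravel(),v.ravel()],1))*d['depth'].ravel()[:,None]
    return (r@d['c2w'][:3,:3].T+d['c2w'][:3,3]).reshape(h,w,3)
E
python3 - <<'E'
from h import *
s=get_state(); print({k:np.round(v,3) for k,v in s.items()}, grip_depth); print(pose().round(3))
for n in ['scene','wrist','side']:
    d=grab(n); cv2.imwrite(f'pics/{n}0.png',d['image']); print(n,d['c2w'].round(3),d['k1'],np.array(d['mtx']).round(1))
a=cv2.imread('pics/scene0.png');b=cv2.imread('pics/wrist0.png');c=cv2.imread('pics/side0.png')
cv2.imwrite('pics/sw.png',cv2.resize(np.hstack([a,c]),(800,300),interpolation=cv2.INTER_AREA))
E
```

```text
{'clock': np.float64(0.0), 'qpos': array([-0.121,  0.277,  1.506,  0.   ,  1.361, -0.121]), 'qd': array([-0.   , -0.   , -0.001,  0.   , -0.001,  0.001]), 'effort': array([ 1.0000e-03, -4.1677e+01, -2.4581e+01, -0.0000e+00,  1.1000e-02,
        0.0000e+00]), 'position': array([0.574, 0.   , 0.23 ]), 'ee_rot': array([0.706, 0.   , 0.708, 0.   ]), 'contact_force': array([0.707, 0.421, 0.263]), 'moment': array([-0.015, -0.015,  0.015]), 'width': np.float64(0.086)} 0.0187
[[-0.002  0.     1.     0.574]
 [ 0.     1.    -0.     0.   ]
 [-1.     0.    -0.002  0.23 ]
 [ 0.     0.     0.     1.   ]]
scene [[ 0.829 -0.383  0.407  0.996]
 [ 0.559  0.573 -0.599 -0.712]
 [-0.004  0.725  0.689  0.948]
 [ 0.     0.     0.     1.   ]] -0.024361253230063117 [[366.9   0.  254.7]
 [  0.  366.9 196.1]
 [  0.    0.    1. ]]
wrist [[ 1.    -0.001  0.002  0.575]
 [ 0.     0.958  0.287  0.074]
 [-0.002 -0.287  0.958  0.374]
 [ 0.     0.     0.     1.   ]] -0.026221681935463557 [[267.9   0.  257.9]
 [  0.  267.9 193.9]
 [  0.    0.    1. ]]
side [[ 0.915  0.275 -0.296  0.073]
 [-0.404  0.63  -0.663 -0.946]
 [ 0.005  0.726  0.688  1.098]
 [ 0.     0.     0.     1.   ]] -0.02994424478711507 [[381.7   0.  256.9]
 [  0.  381.7 181.5]
 [  0.    0.    1. ]]
```

View pics/scene0.png

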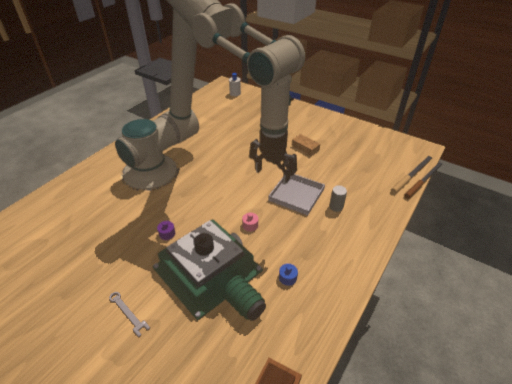

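View pics/wrist0.png

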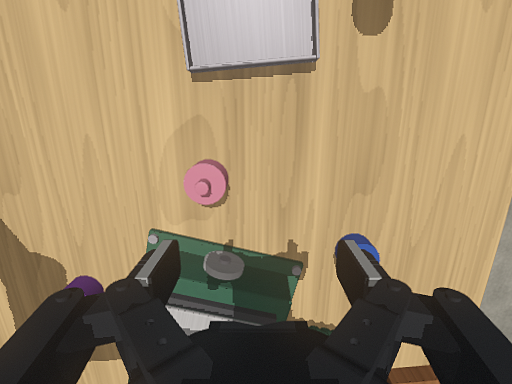

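The scene view shows the black cap at about (203,243) on the panel, the tray at (298,193) and the oil can at (338,198). The purple, pink and blue look-alikes are at (166,230), (250,221) and (288,273). The wrist view shows the tray at the top and the pink look-alike near (206,182). Next I'll measure from depth.

```bash
python3 - <<'E'
from h import *
for n in ['scene','side']:
    d=grab(n); P=cloud(d); im=d['image'].astype(int); hsv=cv2.cvtColor(d['image'],cv2.COLOR_BGR2HSV)
    z=P[...,2]; ok=d['depth']>0
    seed=onplane(d,[[203,243]],.15)[0] if n=='scene' else c
    near=ok&(np.hypot(P[...,0]-seed[0],P[...,1]-seed[1])<.13)
    k=near&(z>.125)&(im.max(2)<70)
    pts=P[k]; top=pts[pts[:,2]>.15]; 
    print(n,'cap n',len(pts),'mean',pts.mean(0),'knob n',len(top),top.mean(0),'zmax',pts[:,2].max())
    (cx,cy),r=cv2.minEnclosingCircle(pts[:,:2].astype(np.float32)); print('circ',cx,cy,r)
    c=np.array([cx,cy,.15])
    p=near&(z>.100)&(z<.112)&(hsv[...,1]<60)&(hsv[...,2]>90)
    q=P[p][:,:2].astype(np.float32); rc=cv2.minAreaRect(q); print('panel',len(q),rc, np.median(P[p][:,2]))
    # tray: grey with low z
    t=ok&(z>0)&(z<.035)&(hsv[...,1]<60)&(np.hypot(P[...,0]-.55,P[...,1]-.12)<.22)
    nl,lab,st,ce=cv2.connectedComponentsWithStats(t.astype(np.uint8)); i=1+np.argmax(st[1:,4])
    print('tray',cv2.minAreaRect(P[lab==i][:,:2].astype(np.float32)),st[i], np.percentile(P[lab==i][:,2],[5,50,95]))
    o=ok&(z>.078)&(z<.095)&(hsv[...,1]<60)&(np.hypot(P[...,0]-.6,P[...,1]-.25)<.2)
    if o.any(): print('oil',P[o].mean(0),o.sum())
E
```

```text
scene cap n 265 mean [ 0.50428935 -0.24809137  0.14066469] knob n 38 [ 0.49981297 -0.24464037  0.15739526] zmax 0.16202351273922588
circ 0.4988901913166046 -0.24388563632965088 0.028554502874612808
panel 1902 ((0.49770215153694153, -0.24253949522972107), (0.16051924228668213, 0.16264626383781433), 76.22440338134766) 0.10430890510375868
tray ((0.5614123344421387, 0.2046695053577423), (0.15920622646808624, 0.16868625581264496), 4.803989410400391) [269 175  56  40 965] [0.00021072 0.00310751 0.02148372]
oil [0.71306322 0.22915522 0.08166187] 102
side cap n 200 mean [ 0.49362371 -0.24772557  0.14142653] knob n 25 [ 0.49471649 -0.24286616  0.15906669] zmax 0.16378780965509443
circ 0.49644386768341064 -0.2410273402929306 0.02911718189716339
panel 1215 ((0.4971211552619934, -0.24107621610164642), (0.16261017322540283, 0.16121813654899597), 75.66021728515625) 0.1044777684601903
tray ((0.5577764511108398, 0.20923025906085968), (0.1614745408296585, 0.166894793510437), 4.185957431793213) [228 149  48  34 906] [0.00075653 0.00489274 0.02250831]
oil [0.70964057 0.22677891 0.08332676] 58
```

View pics/side0.png

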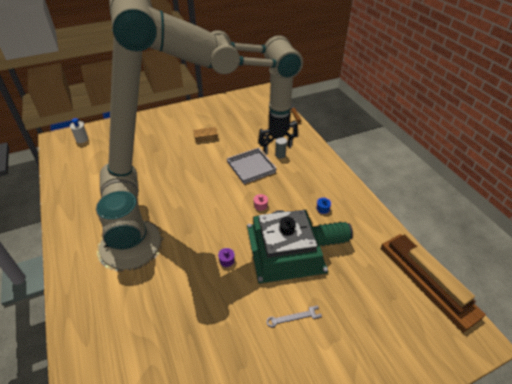

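The side view agrees: cap at (288,226) on the panel, with the barrel to its right. Depth puts the cap at about (0.4975,-0.242), the housing yaw near -0.24 and the tray at about (0.56,0.207). I'll move above the cap.

arm_command:
  series:
    - {"dp": [0,-0.336,-0.106],"angular": [0,0,0],"gripper": 85}
    - {"dp": [0,-0.336,-0.106],"angular": [0,0,0],"gripper": 85}
    - {"dp": [0,-0.336,-0.106],"angular": [0,0,0],"gripper": 85}
    - {"dp": [0,-0.336,-0.106],"angular": [0,0,0],"gripper": 85}
    - {"dp": [0,-0.336,-0.106],"angular": [0,0,0],"gripper": 85}
    - {"dp": [0,-0.336,-0.106],"angular": [0,0,0],"gripper": 85}
    - {"dp": [0,0,0],"angular": [0,0,0],"gripper": 85}
    - {"dp": [0,0,0],"angular": [0,0,0],"gripper": 85}
  grip_force: 30

```text
clock: 1.25
position: [0.4969, -0.2481, 0.2295]
ee_rot: [0.707, -0.0, 0.707, 0.001]
contact_force: [-0.4, 0.8, -0.4]
width: 0.0847
```

```bash
python3 - <<'E'
from h import *
print(pose().round(4))
d=grab('wrist'); P=cloud(d); im=d['image']; z=P[...,2]
cv2.imwrite('pics/w1.png',im)
T=pose()[:3,3]
k=(d['depth']>0)&(np.hypot(P[...,0]-.4975,P[...,1]+.242)<.035)&(im.max(2)<80)
for lo,hi in [(.15,.175),(.136,.148),(.11,.175)]:
    m=k&(z>lo)&(z<hi); q=P[m]
    if len(q)>5: print(lo,len(q),q.mean(0),cv2.minEnclosingCircle(q[:,:2].astype(np.float32)))
E
```

```text
[[-0.001  -0.0022  1.      0.4969]
 [ 0.0013  1.      0.0022 -0.2481]
 [-1.      0.0013 -0.001   0.2295]
 [ 0.      0.      0.      1.    ]]
0.15 390 [ 0.49788838 -0.2383673   0.16115042] ((0.49794498085975647, -0.23954592645168304), 0.008925198577344418)
0.136 2447 [ 0.49846511 -0.23767568  0.14232281] ((0.49807530641555786, -0.23954525589942932), 0.027812786400318146)
0.11 2986 [ 0.49839122 -0.23667841  0.14406355] ((0.49813127517700195, -0.23949195444583893), 0.027826353907585144)
```

View pics/w1.png

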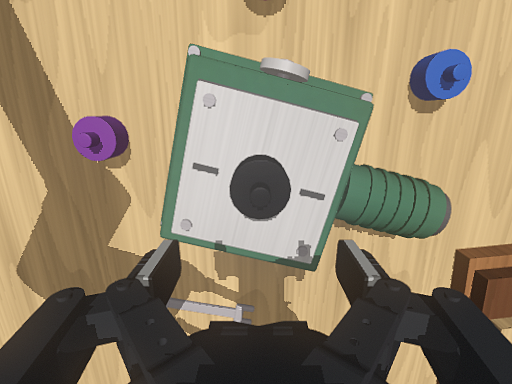

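The wrist view shows the cap at (260,190), between the ribs at (205,168) and (312,194). It measures about (0.498,-0.2405), so I'll descend and grip the cup body.

arm_command:
  series:
    - {"dp": [0.1,0.062,0.01],"angular": [0,0,0],"gripper": 85}
    - {"dp": [0.25,0,0],"angular": [0,0,0],"gripper": 85}
    - {"dp": [0.25,0,0],"angular": [0,0,0],"gripper": 85}
    - {"dp": [0.2,0,0],"angular": [0,0,0],"gripper": 85}
    - {"dp": [0.14,0,0],"angular": [0,0,0],"gripper": 85}
    - {"dp": [0,0,0],"angular": [0,0,0],"gripper": 50}
    - {"dp": [0,0,0],"angular": [0,0,0],"gripper": 50}
    - {"dp": [0,0,0],"angular": [0,0,0],"gripper": 50}
  grip_force: 30

```text
clock: 2.3
position: [0.5001, -0.2293, 0.1116]
ee_rot: [0.707, -0.004, 0.707, 0.006]
contact_force: [-0.6, -0.3, 0.1]
width: 0.0542
```

arm_command:
  series:
    - {"dp": [0,0,0],"angular": [0,0,0],"gripper": 50}
    - {"dp": [0,0,0],"angular": [0,0,0],"gripper": 50}
    - {"dp": [0,0,0],"angular": [0,0,0],"gripper": 50}
    - {"dp": [-0.1,0,0],"angular": [0,0,0],"gripper": 50}
    - {"dp": [-0.25,0,0],"angular": [0,0,0],"gripper": 50}
    - {"dp": [-0.25,0,0],"angular": [0,0,0],"gripper": 50}
    - {"dp": [-0.25,0,0],"angular": [0,0,0],"gripper": 50}
    - {"dp": [0,0,0],"angular": [0,0,0],"gripper": 50}

```text
clock: 3.3
position: [0.5007, -0.2304, 0.2206]
ee_rot: [0.708, -0.004, 0.706, 0.005]
contact_force: [0.1, -0.5, -0.3]
width: 0.0543
```

```bash
python3 - <<'E'
from h import *
print(pose().round(4),get_state()['width'],get_state()['qpos'].round(3))
d=grab('wrist'); P=cloud(d); im=d['image']; z=P[...,2]
cv2.imwrite('pics/w2.png',im)
E
```

```text
[[ 0.0029 -0.0133  0.9999  0.5007]
 [ 0.0022  0.9999  0.0133 -0.2304]
 [-1.      0.0022  0.003   0.2206]
 [ 0.      0.      0.      1.    ]] 0.05425325401263894 [-0.56   0.245  1.575  0.004  1.32  -0.574]
```

View pics/w2.png

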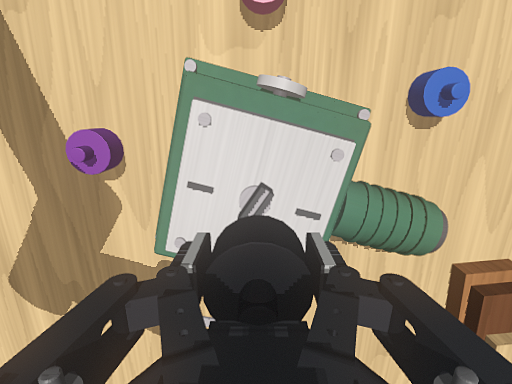

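The cap is held (grey-black disc at (258,265)) and the bar is uncovered near (257,202). I'll carry it to the tray.

arm_command:
  series:
    - {"dp": [0,0.2,0.06],"angular": [0,0,0],"gripper": 50}
    - {"dp": [0,0.45,0.06],"angular": [0,0,0],"gripper": 50}
    - {"dp": [0,0.5,0.06],"angular": [0,0,0],"gripper": 50}
    - {"dp": [0,0.5,0.06],"angular": [0,0,0],"gripper": 50}
    - {"dp": [0,0.5,0.06],"angular": [0,0,0],"gripper": 50}
    - {"dp": [0,0.5,0.06],"angular": [0,0,0],"gripper": 50}
    - {"dp": [0,0.4,0.06],"angular": [0,0,0],"gripper": 50}
    - {"dp": [0,0.3,0.06],"angular": [0,0,0],"gripper": 50}

```text
clock: 4.35
position: [0.5489, 0.1821, 0.2095]
ee_rot: [0.701, -0.0, 0.713, 0.004]
contact_force: [0.7, -0.7, -0.2]
width: 0.0541
```

```bash
python3 - <<'E'
from h import *
print(pose().round(4),get_state()['width'],get_state()['qd'].round(3))
E
```

```text
[[-0.0174 -0.0056  0.9998  0.5489]
 [ 0.005   1.      0.0057  0.1821]
 [-0.9998  0.0051 -0.0173  0.2095]
 [ 0.      0.      0.      1.    ]] 0.054115254234856996 [ 0.498  0.214 -0.283 -0.005  0.081  0.496]
```

arm_command:
  series:
    - {"dp": [0,0.15,0.08],"angular": [0,-0.011,0],"gripper": 50}
    - {"dp": [0,0,0],"angular": [0,0,0],"gripper": 50}
    - {"dp": [0.25,0,0],"angular": [0,0,0],"gripper": 50}
    - {"dp": [0.3,0,0],"angular": [0,0,0],"gripper": 50}
    - {"dp": [0.3,0,0],"angular": [0,0,0],"gripper": 50}
    - {"dp": [0.3,0,0],"angular": [0,0,0],"gripper": 50}
    - {"dp": [0.2,0,0],"angular": [0,0,0],"gripper": 50}
    - {"dp": [0,0,0],"angular": [0,0,0],"gripper": 50}

```text
clock: 5.35
position: [0.5561, 0.1905, 0.04]
ee_rot: [0.705, -0.002, 0.709, -0.001]
contact_force: [0.3, -0.2, -0.2]
width: 0.0543
```

```bash
python3 - <<'E'
from h import *
print(pose().round(4),get_state()['width'],get_state()['qd'].round(3))
E
```

```text
[[-0.0058 -0.0015  1.      0.5561]
 [-0.0037  1.      0.0015  0.1905]
 [-1.     -0.0037 -0.0058  0.04  ]
 [ 0.      0.      0.      1.    ]] 0.05429839645314833 [-0.016 -0.023 -0.017 -0.005 -0.002 -0.003]
```

arm_command:
  series:
    - {"dp": [0.06,0.08,0],"angular": [0,0,0],"gripper": 50}
    - {"dp": [0.1,0,0],"angular": [0,0,0],"gripper": 50}
    - {"dp": [0.06,0,0],"angular": [0,0,0],"gripper": 50}
    - {"dp": [0,0,0],"angular": [0,0,0],"gripper": 50}
    - {"dp": [0,0,0],"angular": [0,0,0],"gripper": 80}
    - {"dp": [0,0,0],"angular": [0,0,0],"gripper": 80}
    - {"dp": [0,0,0],"angular": [0,0,0],"gripper": 80}
    - {"dp": [0,0,0],"angular": [0,0,0],"gripper": 80}

```text
clock: 6.35
position: [0.559, 0.1999, 0.016]
ee_rot: [0.708, -0.001, 0.707, -0.001]
contact_force: [0.7, 0.1, -0.2]
width: 0.0801
```

arm_command:
  series:
    - {"dp": [-0.1,0,0],"angular": [0,0,0],"gripper": 80}
    - {"dp": [-0.3,0,0],"angular": [0,0,0],"gripper": 80}
    - {"dp": [-0.3,0,0],"angular": [0,0,0],"gripper": 80}
    - {"dp": [-0.4,0,0],"angular": [0,0,0],"gripper": 80}
    - {"dp": [-0.4,0,0],"angular": [0,0,0],"gripper": 80}
    - {"dp": [-0.3,0,0],"angular": [0,0,0],"gripper": 80}
    - {"dp": [0,0,0],"angular": [0,0,0],"gripper": 80}
    - {"dp": [0,0,0],"angular": [0,0,0],"gripper": 80}

```text
clock: 7.35
position: [0.5582, 0.2004, 0.2441]
ee_rot: [0.709, -0.001, 0.705, -0.0]
contact_force: [0.4, 0.5, 0.2]
width: 0.0803
```

```bash
python3 - <<'E'
from h import *
print(pose().round(4),get_state()['width'],get_state()['qd'].round(3))
d=grab('wrist'); P=cloud(d); im=d['image']; cv2.imwrite('pics/w3.png',im)
z=P[...,2]
k=(d['depth']>0)&(np.hypot(P[...,0]-.56,P[...,1]-.207)<.07)&(im.max(2)<80)&(z<.08)&(z>.03)
print(P[k].mean(0),P[k][:,2].max(),cv2.minEnclosingCircle(P[k][:,:2].astype(np.float32)))
# fastener from side/scene
for n in ['scene','side']:
    d=grab(n); P=cloud(d); im=d['image']; z=P[...,2]
    k=(d['depth']>0)&(np.hypot(P[...,0]-.498,P[...,1]+.241)<.035)&(z>.124)
    q=P[k][:,:2].astype(np.float32); print(n,len(q),cv2.minAreaRect(q) if len(q)>4 else '')
E
```

```text
[[ 5.700e-03 -5.000e-04  1.000e+00  5.582e-01]
 [-1.700e-03  1.000e+00  5.000e-04  2.004e-01]
 [-1.000e+00 -1.700e-03  5.700e-03  2.441e-01]
 [ 0.000e+00  0.000e+00  0.000e+00  1.000e+00]] 0.08025396566422471 [ 0.001 -0.015 -0.021  0.001  0.003 -0.002]
[0.55784184 0.19184956 0.04257574] 0.061723303625511206 ((0.5576305389404297, 0.19001531600952148), 0.028097636997699738)
scene 76 ((0.4972756505012512, -0.24333028495311737), (0.041879963129758835, 0.01671781577169895), 57.407371520996094)
side 46 ((0.49612662196159363, -0.2414187490940094), (0.04465687647461891, 0.013926738873124123), 57.01300811767578)
```

View pics/w3.png

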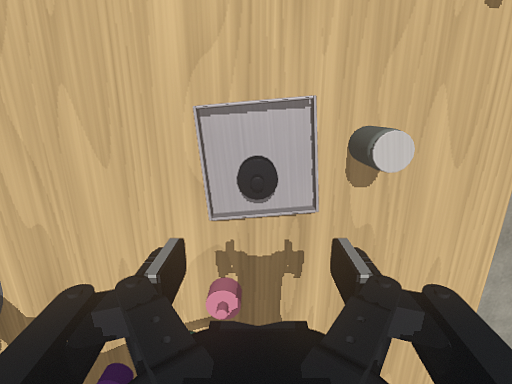

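The cap stands in the tray at (258,180) and the oil can is untouched at (390,150). The bar lies at about 57° in world, so the fastener is at about 1.24 rad. I'll return above it and turn the jaw to -33°.

arm_command:
  series:
    - {"dp": [0,-0.25,-0.06],"angular": [0,0,0],"gripper": 60}
    - {"dp": [0,-0.45,-0.07],"angular": [0,0,0],"gripper": 60}
    - {"dp": [0,-0.5,-0.07],"angular": [0,0,0],"gripper": 60}
    - {"dp": [0,-0.5,-0.07],"angular": [0,0,0],"gripper": 60}
    - {"dp": [0,-0.5,-0.07],"angular": [0,0,0],"gripper": 60}
    - {"dp": [0,-0.5,-0.07],"angular": [0,0,0],"gripper": 60}
    - {"dp": [0,-0.45,-0.06],"angular": [0,0,0],"gripper": 60}
    - {"dp": [0,-0.35,-0.04],"angular": [0,0,0],"gripper": 60}

```text
clock: 8.5
position: [0.493, -0.2282, 0.2325]
ee_rot: [0.702, -0.002, 0.712, 0.004]
contact_force: [0.7, 0.3, -0.1]
width: 0.0599
```

arm_command:
  series:
    - {"dp": [0,0,0],"angular": [0,0,0],"gripper": 60}
    - {"dp": [0,0,0],"angular": [0.05,0,0],"gripper": 60}
    - {"dp": [0,0,0],"angular": [0.1,0,0],"gripper": 60}
    - {"dp": [0,0,0],"angular": [0.1,0,0],"gripper": 60}
    - {"dp": [0,0,0],"angular": [0.08,0,0],"gripper": 60}
    - {"dp": [0,0,0],"angular": [0.04,0,0],"gripper": 60}
    - {"dp": [0,0,0],"angular": [0,0,0],"gripper": 60}
    - {"dp": [0,0,0],"angular": [0,0,0],"gripper": 60}

```text
clock: 9.5
position: [0.4895, -0.2226, 0.2237]
ee_rot: [0.665, 0.209, 0.688, -0.204]
contact_force: [-0.2, -0.1, -0.8]
width: 0.0602
```

```bash
cat > m.py <<'E'
from h import *
import sys
T=pose(); print(T.round(4),get_state()['width'])
jaw=np.degrees(np.arctan2(T[1,2],T[0,2])); print('jaw',jaw)
d=grab('wrist'); P=cloud(d); im=d['image']; cv2.imwrite(f'pics/{sys.argv[1]}.png',im); z=P[...,2]
k=(d['depth']>0)&(np.hypot(P[...,0]-.498,P[...,1]+.241)<.032)&(z>.127)&(z<.139)
rc=cv2.minAreaRect(P[k][:,:2].astype(np.float32)); print(k.sum(),rc)
t=np.array([*rc[0],T[2,3]])-T[:3,3]; print('shift in tool (scaled)',(T[:3,:3].T@t/.12).round(3))
p=(d['depth']>0)&(np.hypot(P[...,0]-.498,P[...,1]+.241)<.14)&(z>.1)&(z<.1115)
print('panel',cv2.minAreaRect(P[p][:,:2].astype(np.float32)),np.median(z[p]))
E
python3 m.py w4
```

```text
[[-0.0288  0.5581  0.8293  0.4895]
 [ 0.016   0.8298 -0.5579 -0.2226]
 [-0.9995 -0.0028 -0.0329  0.2237]
 [ 0.      0.      0.      1.    ]] 0.06022279544186862
jaw -33.930259287001405
678 ((0.49807772040367126, -0.23968586325645447), (0.042415913194417953, 0.013945193961262703), 57.02003479003906)
shift in tool (scaled) [-0.004 -0.078  0.139]
panel ((0.49791842699050903, -0.24030891060829163), (0.15949396789073944, 0.16063645482063293), 76.19255065917969) 0.10643447588407873
```

View pics/w4.png

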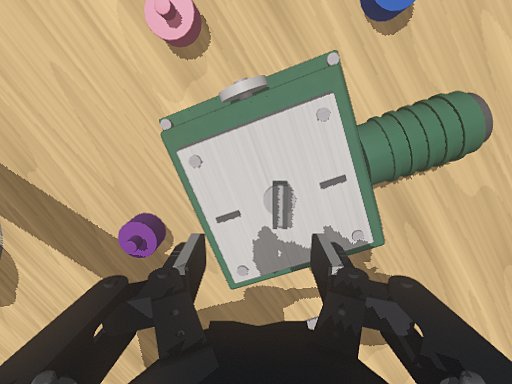

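The wrist view shows the slotted bar at (281,205), upright between the fingers, and the ribs at (228,216) and (333,182). The jaw is square to the bar, so I'll shift and descend.

arm_command:
  series:
    - {"dp": [0,-0.08,0.142],"angular": [0,-0.021,0],"gripper": 45}
    - {"dp": [0,0,0],"angular": [0,0,0],"gripper": 45}
    - {"dp": [0.15,0,0],"angular": [0,0,0],"gripper": 45}
    - {"dp": [0.2,0,0],"angular": [0,0,0],"gripper": 45}
    - {"dp": [0.2,0,0],"angular": [0,0,0],"gripper": 45}
    - {"dp": [0.1,0,0],"angular": [0,0,0],"gripper": 45}
    - {"dp": [0,0,0],"angular": [0,0,0],"gripper": 45}
    - {"dp": [0,0,0],"angular": [0,0,0],"gripper": 45}

```text
clock: 10.55
position: [0.5004, -0.2439, 0.1448]
ee_rot: [0.678, 0.205, 0.674, -0.208]
contact_force: [-0.9, -0.4, 0.4]
width: 0.0448
```

```bash
cat > p.py <<'E'
from h import *
T=pose(); s=get_state(); print(T.round(4),s['width'],s['contact_force'].round(1),s['clock'])
print('jaw',np.degrees(np.arctan2(T[1,2],T[0,2])))
t=np.array([.498,-.2403,T[2,3]])-T[:3,3]; print('shift scaled',(T[:3,:3].T@t/.12).round(3))
x=T[:3,0]; e=np.array([0,0,-1])-x; print('tilt fix scaled y,z',-e@T[:3,2]/1.571, e@T[:3,1]/1.571)
E
python3 p.py
```

```text
[[ 0.0047  0.559   0.8292  0.5004]
 [-0.006   0.8292 -0.559  -0.2439]
 [-1.     -0.0024  0.0073  0.1448]
 [ 0.      0.      0.      1.    ]] 0.04484340870657956 [-0.9 -0.4  0.4] 10.55
jaw -33.98441857630002
shift scaled [-0.     0.014 -0.034]
tilt fix scaled y,z 0.004620878902701673 0.0014992002976499962
```

arm_command:
  series:
    - {"dp": [0,0.014,-0.034],"angular": [0,0.004,0],"gripper": 45}
    - {"dp": [0.1,0,0],"angular": [0,0,0],"gripper": 45}
    - {"dp": [0.1,0,0],"angular": [0,0,0],"gripper": 45}
    - {"dp": [0.04,0,0],"angular": [0,0,0],"gripper": 45}
    - {"dp": [0,0,0],"angular": [0,0,0],"gripper": 45}
    - {"dp": [0,0,0],"angular": [0,0,0],"gripper": 25}
    - {"dp": [0,0,0],"angular": [0,0,0],"gripper": 25}
    - {"dp": [0,0,0],"angular": [0,0,0],"gripper": 25}

```text
clock: 11.55
position: [0.4989, -0.2406, 0.1157]
ee_rot: [0.677, 0.205, 0.675, -0.208]
contact_force: [-0.1, 0.0, 0.0]
width: 0.0249
```

```bash
python3 p.py
```

```text
[[ 0.002   0.5588  0.8293  0.4989]
 [-0.0041  0.8293 -0.5588 -0.2406]
 [-1.     -0.0023  0.004   0.1157]
 [ 0.      0.      0.      1.    ]] 0.0248742008549424 [-0.1  0.   0. ] 11.55
jaw -33.974881191957934
shift scaled [-0.    -0.002 -0.008]
tilt fix scaled y,z 0.002524816558508177 0.0014335704835130635
```

arm_command:
  series:
    - {"dp": [0,0,-0.008],"angular": [0,0,0],"gripper": 8}
    - {"dp": [0,0,0],"angular": [0,0,0],"gripper": 8}
    - {"dp": [0,0,0],"angular": [0,0,0],"gripper": 8}
    - {"dp": [0,0,0],"angular": [0,0,0],"gripper": 8}
    - {"dp": [0,0,0],"angular": [0.05,0,0],"gripper": 8}
    - {"dp": [0,0,0],"angular": [0.08,0,0],"gripper": 8}
    - {"dp": [0,0,0],"angular": [0.08,0,0],"gripper": 8}
    - {"dp": [0,0,0],"angular": [0,0,0],"gripper": 8}
  grip_force: 40

```text
clock: 12.55
position: [0.4986, -0.2405, 0.1161]
ee_rot: [0.634, 0.316, 0.63, -0.319]
contact_force: [0.3, 0.2, -1.0]
width: 0.0128
```

```bash
python3 p.py
```

```text
[[ 3.200e-03  8.025e-01  5.966e-01  4.986e-01]
 [-5.100e-03  5.966e-01 -8.025e-01 -2.405e-01]
 [-1.000e+00 -4.000e-04  6.000e-03  1.161e-01]
 [ 0.000e+00  0.000e+00  0.000e+00  1.000e+00]] 0.012798311471285686 [ 0.3  0.2 -1. ] 12.55
jaw -53.37242354925903
shift scaled [-0.    -0.003 -0.004]
tilt fix scaled y,z 0.0038292773819440756 0.0002726004724795526
```

arm_command:
  series:
    - {"dp": [0,0,0],"angular": [0.08,0,0],"gripper": 8}
    - {"dp": [0,0,0],"angular": [0.1,0,0],"gripper": 8}
    - {"dp": [0,0,0],"angular": [0.1,0,0],"gripper": 8}
    - {"dp": [0,0,0],"angular": [0.1,0,0],"gripper": 8}
    - {"dp": [0,0,0],"angular": [0.1,0,0],"gripper": 8}
    - {"dp": [0,0,0],"angular": [0.06,0,0],"gripper": 8}
    - {"dp": [0,0,0],"angular": [0,0,0],"gripper": 8}
    - {"dp": [0,0,0],"angular": [0,0,0],"gripper": 8}

```text
clock: 13.55
position: [0.4987, -0.241, 0.116]
ee_rot: [-0.445, -0.551, -0.441, 0.552]
contact_force: [1.1, -0.9, -0.6]
width: 0.0128
```

```bash
python3 p.py
```

```text
[[ 0.0031  0.9765 -0.2153  0.4987]
 [-0.0059 -0.2153 -0.9765 -0.241 ]
 [-1.      0.0043  0.0051  0.116 ]
 [ 0.      0.      0.      1.    ]] 0.012792015216759739 [ 1.1 -0.9 -0.6] 13.55
jaw -102.4319770883245
shift scaled [-0.    -0.007 -0.004]
tilt fix scaled y,z 0.0032306433349732384 -0.002734484237013809
```

arm_command:
  series:
    - {"dp": [0,0,0],"angular": [0.018,0,0],"gripper": 8}
    - {"dp": [0,0,0],"angular": [0,0,0],"gripper": 8}
    - {"dp": [0,0,0],"angular": [0,0,0],"gripper": 8}
    - {"dp": [0.03,0,0],"angular": [0,0,0],"gripper": 8}
    - {"dp": [0.03,0,0],"angular": [0,0,0],"gripper": 8}
    - {"dp": [0.03,0,0],"angular": [0,0,0],"gripper": 8}
    - {"dp": [0.03,0,0],"angular": [0,0,0],"gripper": 8}
    - {"dp": [0.03,0,0],"angular": [0,0,0],"gripper": 8}
  grip_force: 80

```text
clock: 14.55
position: [0.4987, -0.241, 0.1061]
ee_rot: [-0.439, -0.557, -0.432, 0.557]
contact_force: [-4.4, 1.1, 16.2]
width: 0.012
```

```bash
python3 p.py
```

```text
[[ 0.0062  0.9704 -0.2415  0.4987]
 [-0.0081 -0.2415 -0.9704 -0.241 ]
 [-0.9999  0.008   0.0063  0.1061]
 [ 0.      0.      0.      1.    ]] 0.012007727692375528 [-4.4  1.1 16.2] 14.55
jaw -103.97774004558266
shift scaled [-0.    -0.007 -0.005]
tilt fix scaled y,z 0.004033145826659275 -0.005081639699766971
```

arm_command:
  series:
    - {"dp": [0.04,0,0],"angular": [0,0,0],"gripper": 8}
    - {"dp": [0.05,0,0],"angular": [0,0,0],"gripper": 8}
    - {"dp": [0.05,0,0],"angular": [0,0,0],"gripper": 8}
    - {"dp": [0.05,0,0],"angular": [0,0,0],"gripper": 8}
    - {"dp": [0.05,0,0],"angular": [0,0,0],"gripper": 8}
    - {"dp": [0.05,0,0],"angular": [0,0,0],"gripper": 8}
    - {"dp": [0.05,0,0],"angular": [0,0,0],"gripper": 8}
    - {"dp": [0.05,0,0],"angular": [0,0,0],"gripper": 8}

```text
clock: 15.55
position: [0.4988, -0.2411, 0.1059]
ee_rot: [0.447, 0.558, 0.426, -0.555]
contact_force: [-9.5, 5.7, 37.0]
width: 0.0116
```

```bash
python3 p.py; python3 - <<'E'
from h import *
out=[]
for n in ['scene','side','wrist']:
    d=grab(n); P=cloud(d); im=d['image']; z=P[...,2]; hsv=cv2.cvtColor(im,cv2.COLOR_BGR2HSV)
    p=(d['depth']>0)&(np.hypot(P[...,0]-.498,P[...,1]+.241)<.1)&(z>.085)&(z<.112)&(hsv[...,1]<60)&(hsv[...,2]>120)
    print(n,p.sum(),np.percentile(z[p],[25,50,75]))
    k=(d['depth']>0)&(np.hypot(P[...,0]-.56,P[...,1]-.2)<.07)&(im.max(2)<80)&(z<.08)&(z>.03)
    if k.sum()>5: print(' cap',P[k].mean(0))
    out.append(im if n=='wrist' else cv2.resize(im[180:324,130:322] if n=='scene' else im[150:294,200:392],(512,384)))
cv2.imwrite('pics/end.png',cv2.resize(np.hstack(out[1:]),(800,300)))
E
```

```text
[[ 0.0228  0.9708 -0.2386  0.4988]
 [-0.0209 -0.2381 -0.971  -0.2411]
 [-0.9995  0.0271  0.0148  0.1059]
 [ 0.      0.      0.      1.    ]] 0.0115929191272177 [-9.5  5.7 37. ] 15.55
jaw -103.80555490262451
shift scaled [-0.    -0.008 -0.005]
tilt fix scaled y,z 0.009430593509565575 -0.01727277810801769
scene 1350 [0.09278595 0.09414743 0.0955818 ]
 cap [0.56164016 0.17949888 0.03872238]
side 1170 [0.09293664 0.09455513 0.096041  ]
 cap [0.55412018 0.18011922 0.04066937]
wrist 40171 [0.09601662 0.09644517 0.09687994]
```

View pics/end.png

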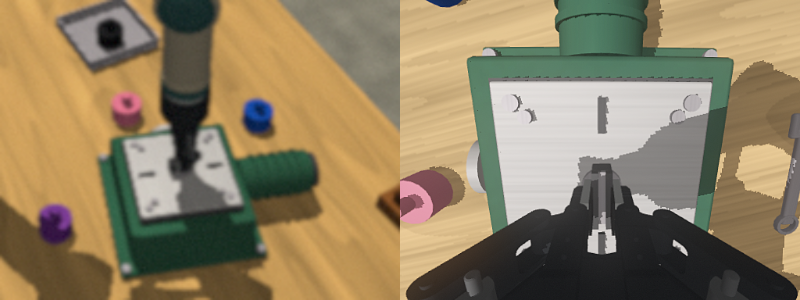

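The panel has dropped from 0.1064 to 0.0964 m, the full 10 mm. The slot lines up with the ribs at (602,115) and (602,243), the push is about 37 N, and the cap is in the tray at (110,35). I'll hand in.

```bash
python3 -c "
from rig import *
s=get_state();print(s['contact_force'],s['width']);print(sign_off())"
```

```text
[-8.73381982  5.30895698 36.37504428] 0.011788690969843628
the job is handed in; nothing more can be done
None
```

I put the cap in the steel tray, turned the fastener until its slot lined up with the ribs, and pressed the panel fully down. I handed in at about 15.7 s with the arm still holding and pushing; `sign_off` gives no verdict.

**Last checks:**
- **Cap:** it stands upright in the tray, let go, about 17 mm from the tray's centre. The last scene and side views put it about 10 mm further off, but those see only part of it. Either is well inside the 76 mm limit.
- **Fastener:** I gripped the bar and turned it about 70° clockwise. The jaw ended at -103.8° against a target of -104°, and the last wrist picture shows the slot in line with both ribs.
- **Panel:** the wrist camera measured its top face 10 mm lower than when raised. The scene and side cameras also read about 10 mm lower.
- **Push:** about 36 N downward. There is also about 10 N sideways and a tilt of about 2° from pushing on the hard stop.
- **Bystanders:** the oil can was in place after I put the cap down, and nothing came near it later. I saw no contact with the wrench or the cork block, but I did not re-measure where they stand.

No check failed.

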